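# Run the locked vial carriage home against its end stop

### The arm

A 6-joint arm with a two-finger parallel gripper is mounted at the origin on a cart in front of the work surface, level with it; the furniture and walls round the work are solid. World frame = base frame: x ahead of the robot, y to its left, z up, the work surface at z = 0. Lengths are in m, angles in degrees, forces in N, time in s.
With the tool pointing down it reaches from about 0.4 to 0.825 m from the base axis. Payload 7 kg.
Tool frame: the origin (TCP) lies at the very end of the fingers, on their centre line; the grasp point (between the pads) lies 19 mm behind it (ctrl.tcp_to_grasp is the distance from the TCP to the grasp point, in m); z points along the fingers, x is the direction in which the jaws open and shut, and the axes are right-handed (so a half turn about z gives the same grasp; the last joint's range is limited). The gripper opens to 88 mm and grips with 3 to 60 N. Pads are 19 mm wide; open, the fingers measure 130 mm over their backs; the gripper's body (78 mm by 193 mm) begins 47 mm behind the grasp point.
Start: joints at [85.434, 20.546, 0.682, 0, -70.136, -16.507], TCP at [0.243, 0.63, 0.227] pointing down, gripper open.
Joint ranges: [-176.03, 176.03], [-82.01, 121.73], [-58.28, 71.71], [-173.87, 95.51], [-174.79, -0.11], [-173.66, 173.66]. Speed limits (degrees/s): [136.94, 136.94, 172.46, 180, 180, 180].

### API

Orientations are given as [roll, pitch, yaw] about the fixed x, y, z axes, in that order (R = Rz(yaw) Ry(pitch) Rx(roll)).
In Python, from plant import sensors, vision, ticket, ctrl gives the robot as it stands. The module is installed in compiled form; this text tells all that it offers.
- The arm moves only by the tool drive_tool, never from a script. Its argument "moves" is a list of rows, each a list of 6 numbers: the shift along the tool's x, y, z in units of 0.15 m (1.0 is 0.15 m), then the turn, a rotation vector about the tool's x, y, z in units of 60 degrees (1.0 is 60 degrees). In form: [[dx, dy, dz, rx, ry, rz], ...]. A call has 1 to 8 rows; each row is the pose to reach, as a shift and turn from the pose measured when the call began, along the tool's axes at that moment; what a row does not reach only later rows make up. A row lasts 1/10 s, in which the tool goes at most 50 mm and 8.59 degrees, less where a joint would pass 70% of its speed; a pose out of reach is approached as far as the arm can. A call with a number of a shift or a turn outside -1 to 1 is refused whole. A call with a gripper value outside its range is refused whole. "fingers" is the opening, from -1 (shut) to 1 (fully open), set as the call begins (left out, the last holds). The fingers move at their own pace and stop on an object; the grip force is fixed at half the most. Time passes only in rows, so rows that repeat a pose let the fingers close. It gives the time, the measured TCP pose, the force and the opening at its end, in the units of the state.
- sensors.get_obs(): the state, without advancing time (a new reading comes with each control period).
- vision.snapshot(name): name is "scene" or "side" or "wrist"; returns a dict with "pixels" (480x640x3 uint8, red, green, blue), "fx", "fy", "cx", "cy" (pixels), "R" (3x3) and "t" (3): a world point X has camera coordinates R X + t. Camera axes: x right, y down, z forward; pixel columns grow to the right and rows downward; lengths in m; the calibration is good to about 2 mm. A picture is of the moment at which its call begins. There is no depth.
- ticket.close_job(): hands the job in, once; it reports no verdict.
The state is a dict: "clock": time; "joint_pos": joint angles; "qvel": joint speeds; "tau": joint torques, N m; "tool_pos": TCP position; "orientation": TCP orientation; "force": force on the tool from outside, world axes, zero at the start; "moment": the same for the moment, N m; "opening": finger opening in m.
Only numpy, scipy, OpenCV 4.12 (cv2) and the standard library are available. Lean on these libraries where they do the work, as an engineer would, in place of code of your own. Each camera call takes 0.05 s, during which the arm holds its last target.

### The job

The small white-capped vial stands in the carriage of the slide. Press the carriage's lock button down and keep it down while you push the carriage along the rods until it rests against the end stop, then let the button come up so that the carriage is locked there, and move clear. Do not touch the vial or shift the loose things standing round the slide.

Things in the scene. Friction and masses are not known exactly. Their poses are not given: they have to be found in the camera images.
- slide: grey base plate 130 x 360 x 12 mm, fixed to the table, with two steel rods along its long side (its own y axis) between aluminium end blocks. Origin at the centre of its underside, on the table; z up. The carriage starts near the -y end and runs toward +y. A fixed steel catch with a tooth stands at the edge on its -x side (x -47 to -63 mm, up to z 33 mm) and holds the carriage's lock pin at the start
- carriage (a joint): travel of the aluminium carriage (84 mm across, 110 mm along the rods, top at z 34 mm) along the slide's +y, in m: 0 at the start, where it is locked; its end is where it meets the stop, 0.09 to 0.15 from the start, different each time. It moves against about 1.5 N of friction plus slight damping. With the button up it is locked at the start, and a catch arm on the stop keeps a carriage whose button is up from coming the last 18 mm to the stop
- lock (a joint): how far the lock button is pressed, in m: 0 up, 0.008 fully down. A spring pushes it up: 1.7 N to start it, 6 N fully down. The pin is clear of the catches from 0.0055 on. It comes up by itself when let go; if it is let up under a catch it stays partly down
- lock_top (a point): middle of the top of the lock button, which rides on the carriage (black thumb pad 60 mm across the slide, 46 mm along it, 56 mm above the table when up). Lips 6 mm high and 6 mm thick along its two edges that lie across the slide, inner faces 34 mm apart, take a fingertip's sideways push; its face between the lips is flat. The point moves with the button; a steel arm and pin go down from it on the slide's -x side. The vial's centre is 56 mm ahead of it (slide +y)
- carriage_nose (a point): middle of the carriage's leading face (toward slide +y), 25 mm above the table; moves with the carriage; axes as the slide
- stop_face (a point): middle of the end stop's face that the carriage meets, 25 mm above the table; axes as the slide. The stop is a dark steel block 84 mm across, 24 mm thick, 48 mm high with a small black clamp screw up to 61 mm, clamped on the rods and fixed, with a steel catch arm that reaches 94 mm back toward the carriage on the slide's -x side (x -47 to -63 mm, up to z 32 mm). The carriage is home when carriage_nose meets this face along the slide's y
- vial: small capped vial, 26 mm diameter, 52 mm tall, white cap, loose in a 14 mm deep socket of the carriage, its top 90 mm above the table. Origin at the centre of its underside, z up. Not to be touched
- brass_weight: bystander: brass weight 27 mm wide, 30 mm tall, origin centre of underside
- small_weight: bystander: smaller brass weight 21 mm wide, 24 mm tall, origin centre of underside
- brown_vial: bystander: black-capped brownish vial 31 mm diameter, 62 mm tall, origin centre of underside
- lens: bystander: black hand lens lying flat, 47 x 113 x 12 mm, origin centre of underside
- wood_stamp: bystander: wooden hand stamp 37 x 48 mm, 74 mm tall, origin centre of underside
- tape: bystander: roll of brown tape lying flat, 100 mm diameter, 24 mm tall, origin centre of underside

How it is judged:
By the outcome, as a careful person would: the job done as asked, in the order asked, and still so for the second after the job is handed in, with the robot touching nothing.
It also fails if it takes over 40 s, if anything falls off the work surface, if the arm or the gripper's body presses on something with over 40 N, if the wrist force passes 120 N, or if a joint passes its speed limit or range.

## Working session

There is one attempt and no reset: what is moved stays moved. The work goes in short steps, Python scripts to look and compute and a tool call to move; the robot and the scene stay as the last step left them, time stands still between calls to the robot, and variables do not carry over. Pictures are saved under pics/ and viewed, and the job is handed in when it is done.

Besides the shell and the picture viewer there is one more tool, called after "Request:" by a JSON object that holds its "method" and its "body". drive_tool: Moves the arm, as the interface text tells. Shifts and turns lie within -1 to 1; 1 stands for 0.15 m of shift or 60 degrees of turn. Its arguments: {"type":"object","properties":{"moves":{"type":"array"},"fingers":{"type":"number"}},"required":["moves"]}

```bash
mkdir -p pics
cat > h.py <<'E'
import numpy as np, cv2
from plant import sensors, vision, ticket, ctrl
def snap(n,f):
    s=vision.snapshot(n); cv2.imwrite('pics/'+f,cv2.cvtColor(s['pixels'],cv2.COLOR_RGB2BGR)); return s
def ray(s,u,v):
    R=np.array(s['R']);t=np.array(s['t'])
    c=-R.T@t; d=R.T@np.array([(u-s['cx'])/s['fx'],(v-s['cy'])/s['fy'],1]); return c,d
def plane(s,u,v,z):
    c,d=ray(s,u,v); return c+d*(z-c[2])/d[2]
def proj(s,X):
    p=np.array(s['R'])@np.array(X)+np.array(s['t']); return s['fx']*p[0]/p[2]+s['cx'],s['fy']*p[1]/p[2]+s['cy']
E
python3 - <<'E'
from h import *
import pickle
d={}
for n in ["scene","side","wrist"]:
    d[n]=snap(n,n+'0.png'); print(n,np.round(-np.array(d[n]['R']).T@d[n]['t'],3))
pickle.dump(d,open('d0.pkl','wb'))
o=sensors.get_obs();print(o)
E
```

```text
scene [ 0.156 -0.806  0.854]
side [0.346 0.976 0.498]
wrist [0.315 0.602 0.383]
{'clock': 0.15, 'joint_pos': array([ 8.54328474e+01,  2.05823118e+01,  6.46931895e-01, -1.31804454e-02,
       -7.01346610e+01, -1.65063219e+01]), 'qvel': array([-0.03646206, -0.0708098 ,  0.12677469,  0.11251406,  0.03281226,
       -0.02427761]), 'tau': array([-2.17503162e-03, -5.83273816e+01,  2.93290132e+01,  7.00124592e+00,
        8.82729742e-03, -1.16840347e-04]), 'tool_pos': array([0.24261543, 0.62951701, 0.22584744]), 'orientation': array([-1.79991980e+02, -7.06752362e-02, -1.11077966e+02]), 'force': array([0.78502762, 0.59004634, 0.57301778]), 'moment': array([-0.00391232, -0.01982124,  0.01710077]), 'opening': 0.08770137288515961}
```

View pics/scene0.png

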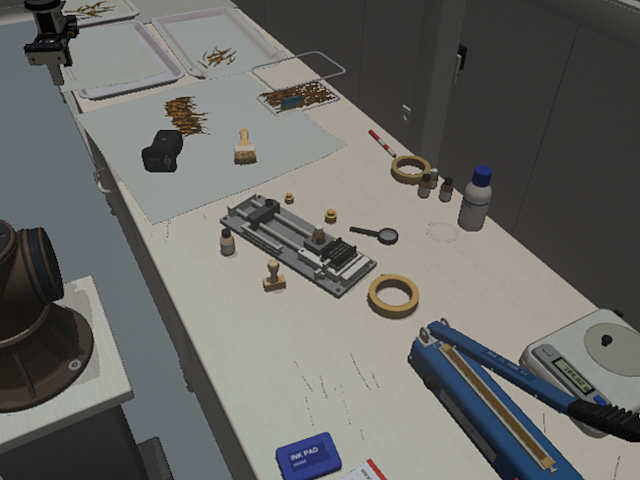

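View pics/side0.png

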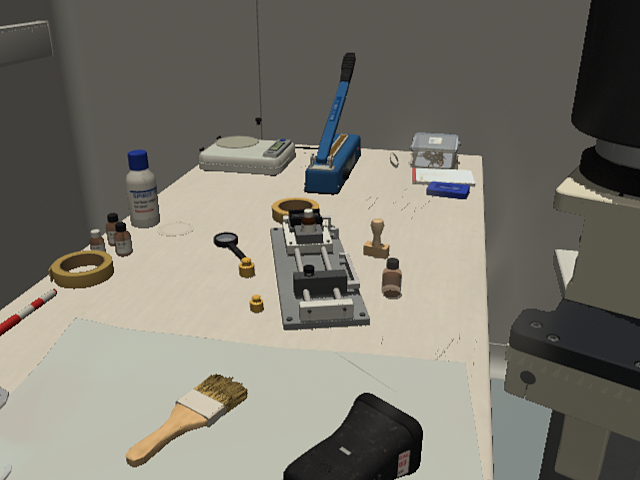

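View pics/wrist0.png

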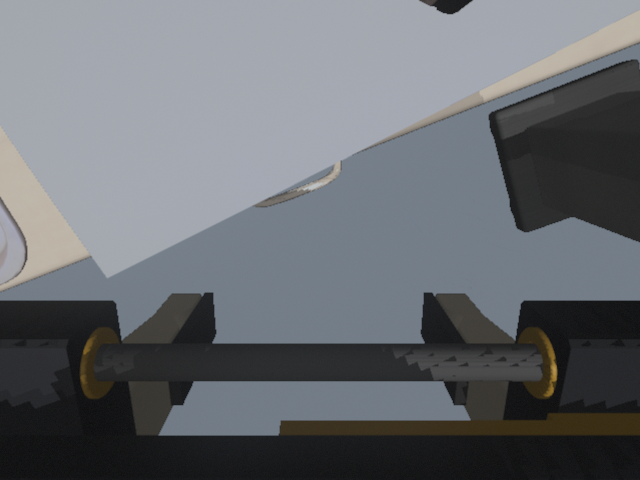

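Run:
```python
import cv2
a=cv2.imread('pics/scene0.png')[180:310,200:430]; cv2.imwrite('pics/c1.png',cv2.resize(a,(797,450),interpolation=cv2.INTER_CUBIC))
a=cv2.imread('pics/side0.png')[185:340,230:430]; cv2.imwrite('pics/c2.png',cv2.resize(a,(774,600),interpolation=cv2.INTER_CUBIC))
```

```text
(no output)
```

View pics/c1.png

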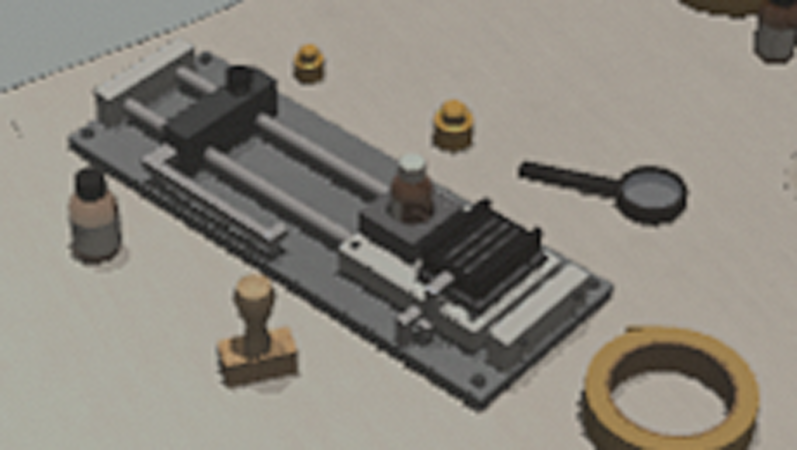

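View pics/c2.png

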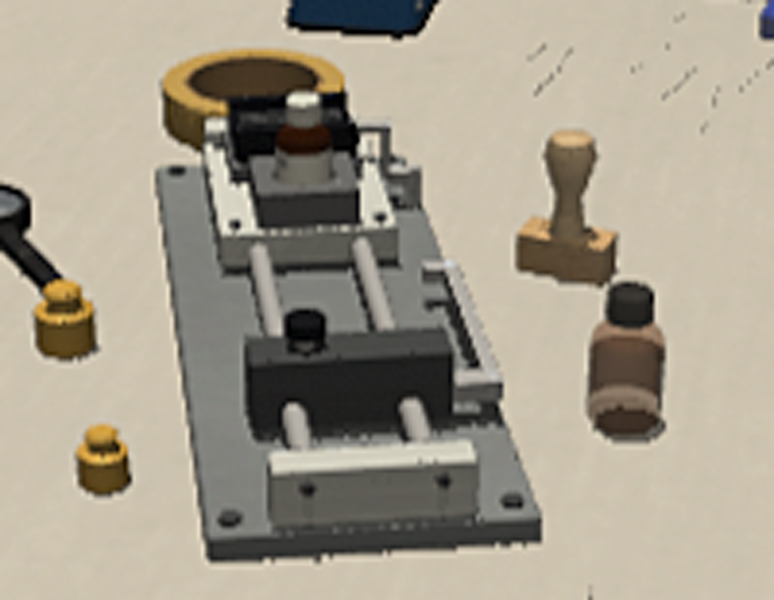

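Run:
```python
from h import *
import pickle
d=pickle.load(open('d0.pkl','rb'))
s=d['scene']; k=3.465
P={}
for n,(u,v) in dict(L=(70,138),N=(480,398),R=(612,285),F=(203,50)).items():
    P[n]=plane(s,200+u/k,180+v/k,.012); print(n,P[n].round(4))
print([np.linalg.norm(P[a]-P[b]).round(3) for a,b in ('LN','RF','NR','LF')], np.mean(list(P.values()),0))
q=d['side'];k=3.87
for u,v in((157,168),(207,543),(541,518)): print(plane(q,230+u/k,185+v/k,.012).round(4))
# pad top corners in scene crop, lip top z=.062
k=3.465
for u,v in((486,203),(540,230),(488,290),(420,262)): print('pad',plane(s,200+u/k,180+v/k,.06).round(4))
print('cap',plane(s,200+411/k,180+157/k,.09), plane(q,230+303/3.87,185+98/3.87,.09))
print(sensors.get_obs()['clock'])
```

```text
L [0.4502 0.1824 0.012 ]
N [ 0.5735 -0.1497  0.012 ]
R [ 0.693  -0.1065  0.012 ]
F [0.5684 0.2294 0.012 ]
[np.float64(0.354), np.float64(0.358), np.float64(0.127), np.float64(0.127)] [0.57127944 0.03887926 0.012     ]
[ 0.691  -0.0985  0.012 ]
[0.5675 0.2398 0.012 ]
[0.4475 0.193  0.012 ]
pad [ 0.6339 -0.05    0.06  ]
pad [ 0.6502 -0.0862  0.06  ]
pad [ 0.5965 -0.1161  0.06  ]
pad [ 0.5731 -0.0769  0.06  ]
cap [ 0.5969928  -0.02150998  0.09      ] [ 0.59363533 -0.01971861  0.09      ]
0.15
```

```bash
cat >> h.py <<'E'
from scipy.spatial.transform import Rotation as Ro
def to(goal,yaw=None):
    o=sensors.get_obs(); R=Ro.from_euler('xyz',o['orientation'],degrees=True)
    dp=R.inv().apply(np.array(goal)-o['tool_pos'])/.15
    dr=np.zeros(3)
    if yaw is not None: dr=(R.inv()*Ro.from_euler('xyz',[180,0,yaw],degrees=True)).as_rotvec(degrees=True)/60
    print('units',dp.round(3),dr.round(3),'t',o['clock'])
E
python3 -c "
from h import *
to([.6145,-.073,.2],-159.7)"
```

```text
units [ 3.478 -3.998  0.177] [-0.001 -0.001  0.81 ] t 0.15
```

Request:
{"method": "drive_tool", "body": {"moves": [[0.22,-0.25,0.01,0,0,0],[0.44,-0.5,0.02,0,0,0],[0.66,-0.75,0.04,0,0,0],[0.87,-1,0.04,0,0,0],[0.87,-1,0.04,0,0,0]], "fingers": -1}}

```text
clock: 0.65
tool_pos: [0.3371, 0.4492, 0.2204]
orientation: [-180.0, -0.1, -111.3]
force: [0.2, 0.3, -0.3]
opening: 0.0533
```

Request:
{"method": "drive_tool", "body": {"moves": [[0.22,-0.25,0.01,0,0,0],[0.44,-0.5,0.02,0,0,0],[0.66,-0.75,0.04,0,0,0],[0.87,-1,0.04,0,0,0],[0.87,-1,0.04,0,0,0]]}}

```text
clock: 1.15
tool_pos: [0.4307, 0.269, 0.2145]
orientation: [180.0, -0.2, -111.5]
force: [0.3, 0.6, -0.0]
opening: 0.0132
```

Request:
{"method": "drive_tool", "body": {"moves": [[0.22,-0.25,0.01,0,0,0],[0.44,-0.5,0.02,0,0,0],[0.66,-0.75,0.04,0,0,0],[0.87,-1,0.04,0,0,0],[0.87,-1,0.04,0,0,0]]}}

```text
clock: 1.65
tool_pos: [0.5238, 0.0888, 0.2084]
orientation: [180.0, -0.2, -111.8]
force: [-0.2, 0.8, -0.1]
opening: 0.0002
```

Request:
{"method": "drive_tool", "body": {"moves": [[0.22,-0.25,0.01,0,0,0.13],[0.44,-0.5,0.02,0,0,0.27],[0.66,-0.75,0.04,0,0,0.4],[0.87,-1,0.04,0,0,0.53],[0.87,-1,0.04,0,0,0.66],[0.87,-1,0.04,0,0,0.81],[0.87,-1,0.04,0,0,0.81],[0.87,-1,0.04,0,0,0.81]]}}

```text
clock: 2.45
tool_pos: [0.6148, -0.0874, 0.2028]
orientation: [-179.8, -0.2, -160.1]
force: [-0.6, -0.8, -0.6]
opening: 0.0005
```

Run:
```python
from h import *
import pickle
s=snap('wrist','w1.png'); pickle.dump(s,open('w1.pkl','wb'))
o=sensors.get_obs(); print(o['force'],o['joint_pos'],o['opening'])
to([.6145,-.073,.2],-159.7)
```

```text
[ 0.06945729 -0.262718    0.43142372] [ 10.02926553  16.46017616  -8.47232421   0.20673289 -65.21449897
   9.80071659] 0.0003191975372946925
units [-0.031  0.09   0.019] [-0.003 -0.003 -0.006] t 2.5
```

View pics/w1.png

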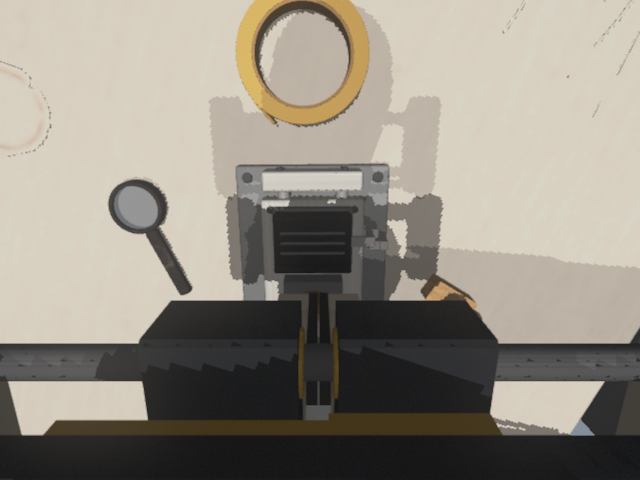

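Run:
```python
from h import *
import pickle
s=pickle.load(open('w1.pkl','rb')); g=s['pixels'].astype(int).sum(2)
m=((g<130)&(np.arange(480)[:,None]<292)&(np.arange(480)[:,None]>195)).astype('uint8')
m[:,:255]=0;m[:,370:]=0
print('rows',[(r,np.where(m[r])[0][[0,-1]] .tolist(), int(m[r].sum())) for r in range(200,292,4) if m[r].any()])
a=cv2.imread('pics/w1.png')[150:310,220:400]; cv2.imwrite('pics/c3.png',cv2.resize(a,(675,600),interpolation=cv2.INTER_CUBIC))
C=[plane(s,u,v,.06) for u,v in((274,209),(352,208),(352,272),(275,273))]
print(np.round(C,4),np.mean(C,0))
a,b=plane(s,237,165,.012),plane(s,388,165,.012);print(a,b,np.degrees(np.arctan2(*(a-b)[[1,0]])),np.linalg.norm(a-b))
```

```text
rows [(212, [276, 349], 72), (216, [274, 351], 78), (220, [273, 351], 79), (224, [274, 350], 77), (228, [274, 350], 77), (232, [274, 350], 12), (236, [274, 350], 77), (240, [274, 350], 77), (244, [274, 350], 12), (248, [274, 350], 77), (252, [275, 350], 12), (256, [275, 350], 76), (260, [275, 350], 76), (264, [275, 350], 76), (268, [275, 350], 76), (272, [276, 349], 74), (276, [325, 337], 3), (280, [313, 318], 3)]
[[ 0.6493 -0.0899  0.06  ]
 [ 0.595  -0.1103  0.06  ]
 [ 0.5766 -0.063   0.06  ]
 [ 0.6327 -0.0419  0.06  ]] [ 0.6133989  -0.07626865  0.06      ]
[ 0.69135445 -0.10374351  0.012     ] [ 0.57262852 -0.14666971  0.012     ] 19.877815823065955 0.12624779318202792
```

View pics/c3.png

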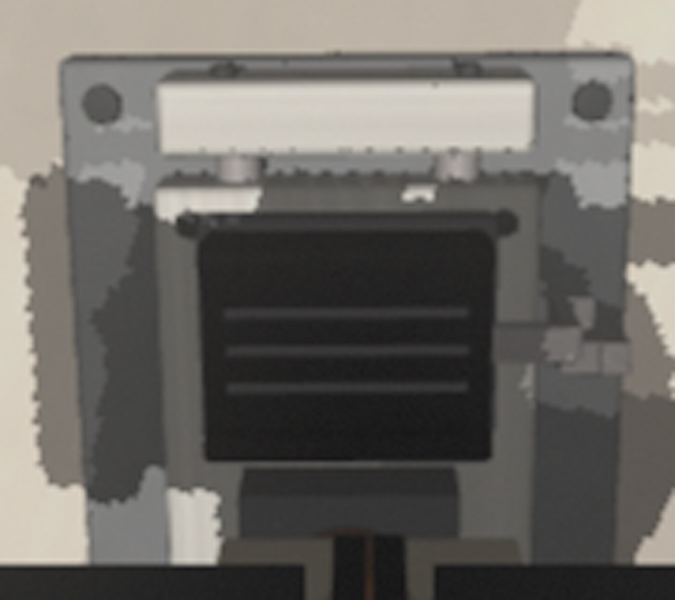

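Run:
```python
from h import *
import pickle
s=pickle.load(open('w1.pkl','rb'))
print('mid',plane(s,312.5,243.6,.056))
C=[plane(s,u,v,.062) for u,v in((273.5,211.3),(351.5,211.3),(351,272.7),(275,272.7))]
print(np.round(C,4),np.mean(C,0),np.linalg.norm(C[0]-C[1]),np.linalg.norm(C[1]-C[2]),np.linalg.norm(C[3]-C[2]))
d=pickle.load(open('d0.pkl','rb'))
S=d['scene'];q=d['side'];
# stop/vial triangulated local coords
yaw=np.radians(20);ey=np.array([-np.sin(yaw),np.cos(yaw),0]);ex=np.array([np.cos(yaw),np.sin(yaw),0])
c0=np.array([.613,-.0745,0])
for n,X in dict(cap=plane(S,200+411/3.465,180+157/3.465,.09),screw=plane(S,200+240/3.465,180+72/3.465,.061),screw2=plane(q,230+305/3.87,185+318/3.87,.061),
  stopfront=plane(q,230+245/3.87,185+342/3.87,.048),stopfront2=plane(q,230+452/3.87,185+335/3.87,.048),
  noseL=plane(q,230+222/3.87,185+237/3.87,.034),noseR=plane(q,230+396/3.87,185+233/3.87,.034)).items(): print(n,((X-c0)@ex).round(4),((X-c0)@ey).round(4))
to([.613,-.0745,.2],-160)
```

```text
mid [ 0.6129423  -0.07317043  0.056     ]
[[ 0.649  -0.0886  0.062 ]
 [ 0.5947 -0.1082  0.062 ]
 [ 0.5776 -0.0629  0.062 ]
 [ 0.6329 -0.0429  0.062 ]] [ 0.61354382 -0.0756324   0.062     ] 0.05769994344146426 0.0484706138808925 0.0587993410992568
cap 0.0031 0.0553
screw 0.0185 0.2174
screw2 0.0179 0.2248
stopfront 0.0418 0.2179
stopfront2 -0.043 0.2218
noseL 0.0414 0.0857
noseR -0.0388 0.091
units [-0.018  0.084  0.019] [-0.003 -0.003 -0.001] t 2.5
```

```bash
python3 -c "
from h import *
to([.6125,-.073,.07],-160)"
```

```text
units [-0.021  0.097  0.886] [-0.003 -0.003 -0.001] t 2.5
```

Request:
{"method": "drive_tool", "body": {"moves": [[-0.02,0.1,0.2,0,0,0],[-0.02,0.1,0.45,0,0,0],[-0.02,0.1,0.7,0,0,0],[-0.02,0.1,0.88,0,0,0],[-0.02,0.1,0.88,0,0,0],[-0.02,0.1,0.88,0,0,0]]}}

```text
clock: 3.1
tool_pos: [0.6126, -0.0723, 0.0715]
orientation: [-179.8, -0.2, -159.9]
force: [-0.3, -0.6, 1.3]
opening: 0.0004
```

```bash
python3 - <<'E'
from h import *
for n in ('wrist','side','scene'): 
    s=snap(n,n[0]+'2.png')
    print(n,proj(s,sensors.get_obs()['tool_pos']))
a=cv2.imread('pics/s2.png')
s=cv2.imread('pics/w2.png');cv2.imwrite('pics/c4.png',s)
o=sensors.get_obs();print(o['force']);to([.6125,-.073,.056],-160)
E
python3 - <<'E'
import cv2,sys
sys.path.insert(0,'.')
from h import *
os_=[]
for n in('side','scene'):
    s=snap(n,n+'3.png');o=sensors.get_obs();u,v=map(int,proj(s,o['tool_pos']))
    a=cv2.imread('pics/'+n+'3.png')[v-50:v+50,u-66:u+66];os_.append(cv2.resize(a,(396,300),interpolation=cv2.INTER_CUBIC))
cv2.imwrite('pics/c5.png',cv2.hconcat(os_))
E
```

```text
wrist (np.float64(314.50106107989484), np.float64(312.3053755507326))
side (np.float64(304.70560313873625), np.float64(207.81279280071573))
scene (np.float64(337.5171727921784), np.float64(243.3106591958517))
[ 0.9766647  -0.22461565  0.17098874]
units [ 0.009 -0.001  0.113] [-0.004  0.    -0.   ] t 3.25
```

```bash
ls pics
```

```text
c1.png
c2.png
c3.png
c4.png
c5.png
s2.png
scene0.png
scene3.png
side0.png
side3.png
w1.png
w2.png
wrist0.png
```

View pics/w2.png

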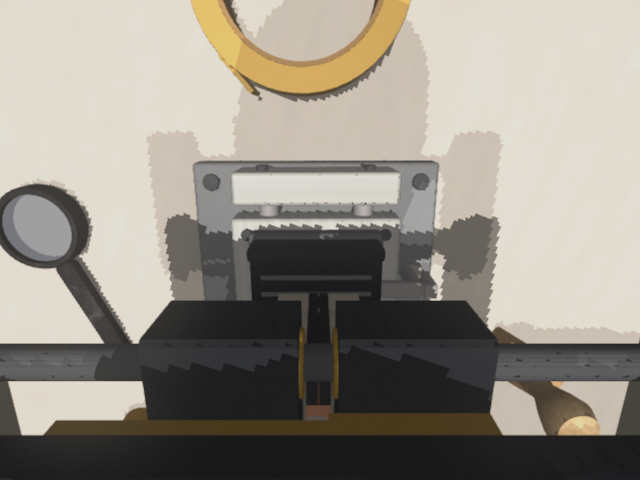

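View pics/c5.png

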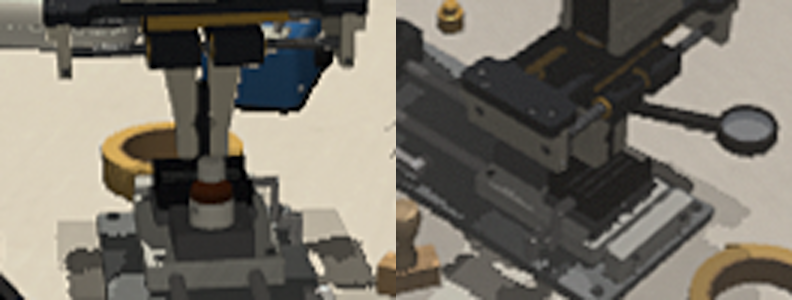

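Request:
{"method": "drive_tool", "body": {"moves": [[0.01,-0.01,0.06,0,0,0],[0.01,-0.01,0.1,0,0,0],[0.01,-0.01,0.12,0,0,0],[0.01,-0.01,0.12,0,0,0]]}}

```text
clock: 3.75
tool_pos: [0.6121, -0.0746, 0.0541]
orientation: [-179.8, -0.1, -160.0]
force: [-0.9, 0.8, 2.4]
opening: 0.0004
```

Request:
{"method": "drive_tool", "body": {"moves": [[0,0,0.02,0,0,0],[0,0,0.03,0,0,0],[0,0,0.04,0,0,0],[0,0,0.04,0,0,0],[0,0,0.04,0,0,0]]}}

```text
clock: 4.25
tool_pos: [0.6122, -0.0746, 0.0485]
orientation: [-179.8, -0.1, -160.0]
force: [-0.9, 0.6, 5.3]
opening: 0.0006
```

Request:
{"method": "drive_tool", "body": {"moves": [[0,0.02,0.005,0,0,0],[0,0.04,0.005,0,0,0],[0,0.06,0.005,0,0,0],[0,0.06,0.005,0,0,0]]}}

```text
clock: 4.65
tool_pos: [0.6093, -0.0663, 0.0483]
orientation: [-179.8, -0.0, -160.0]
force: [-2.1, -0.9, 7.1]
opening: 0.0007
```

Request:
{"method": "drive_tool", "body": {"moves": [[0,0.05,0.002,0,0,0],[0,0.1,0.002,0,0,0],[0,0.15,0.002,0,0,0],[0,0.2,0.002,0,0,0],[0,0.25,0.002,0,0,0],[0,0.3,0.002,0,0,0],[0,0.35,0.002,0,0,0],[0,0.38,0.002,0,0,0]]}}

```text
clock: 5.45
tool_pos: [0.5896, -0.0128, 0.0483]
orientation: [-179.7, -0.1, -160.0]
force: [-1.5, -2.4, 7.5]
opening: 0.0003
```

Run:
```python
from h import *
L=[]
for n in('side','scene'):
    s=snap(n,n+'4.png')
    a=cv2.imread('pics/'+n+'4.png');a=a[185:340,230:430] if n=='side' else a[180:310,200:400]
    L.append(cv2.resize(a,(400,300),interpolation=cv2.INTER_CUBIC))
cv2.imwrite('pics/c6.png',cv2.hconcat(L)); print(sensors.get_obs()['force'],sensors.get_obs()['tool_pos'])
```

```text
[-3.30772206  0.2964644   7.25825262] [ 0.58945832 -0.01248166  0.04824832]
```

View pics/c6.png

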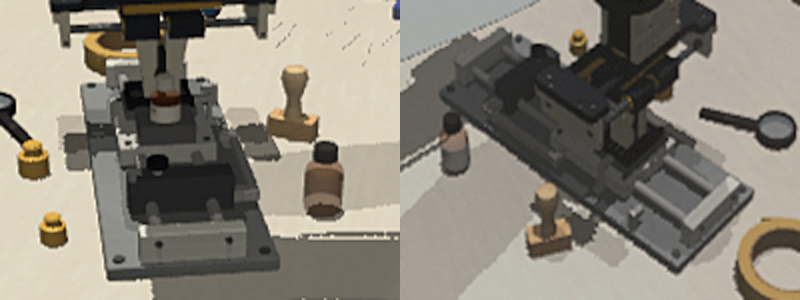

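Request:
{"method": "drive_tool", "body": {"moves": [[0,0.04,0,0,0,0],[0,0.08,0,0,0,0],[0,0.12,0,0,0,0],[0,0.16,0,0,0,0],[0,0.2,0,0,0,0],[0,0.2,0,0,0,0]]}}

```text
clock: 6.15
tool_pos: [0.579, 0.0161, 0.0484]
orientation: [-179.8, -0.1, -160.0]
force: [-1.3, -0.3, 5.8]
opening: 0.0004
```

Request:
{"method": "drive_tool", "body": {"moves": [[0,0.02,0,0,0,0],[0,0.04,0,0,0,0],[0,0.06,0,0,0,0],[0,0.06,0,0,0,0]]}}

```text
clock: 6.55
tool_pos: [0.5758, 0.0246, 0.0487]
orientation: [-179.7, -0.0, -159.9]
force: [-2.2, -0.3, 5.5]
opening: 0.0001
```

Run:
```python
from h import *
L=[]
for n in('side','scene'):
    s=snap(n,n+'5.png')
    a=cv2.imread('pics/'+n+'5.png');a=a[185:340,230:430] if n=='side' else a[180:310,200:400]
    L.append(cv2.resize(a,(400,300),interpolation=cv2.INTER_CUBIC))
cv2.imwrite('pics/c7.png',cv2.hconcat(L)); print(sensors.get_obs()['force'],sensors.get_obs()['tool_pos'])
```

```text
[-1.59294882  0.50646304  5.84790415] [0.57583135 0.02458479 0.04866169]
```

View pics/c7.png

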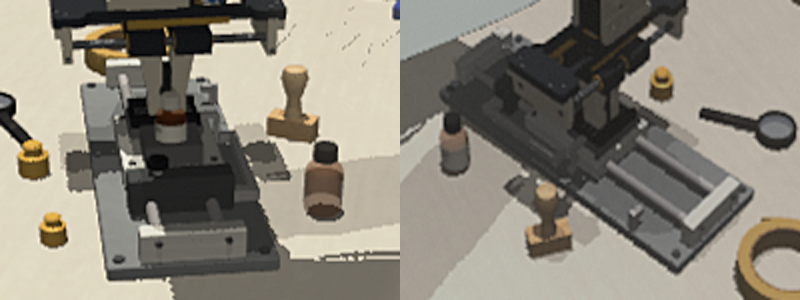

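Request:
{"method": "drive_tool", "body": {"moves": [[0,0.01,0.005,0,0,0],[0,0.02,0.005,0,0,0],[0,0.03,0.005,0,0,0],[0,0.04,0.005,0,0,0],[0,0.04,0.005,0,0,0]]}}

```text
clock: 7.15
tool_pos: [0.5738, 0.03, 0.0483]
orientation: [-179.7, -0.0, -159.9]
force: [-1.2, -0.7, 5.7]
opening: 0.0003
```

Request:
{"method": "drive_tool", "body": {"moves": [[0,0.01,0.002,0,0,0],[0,0.02,0.002,0,0,0],[0,0.03,0.002,0,0,0],[0,0.04,0.002,0,0,0],[0,0.04,0.002,0,0,0]]}}

```text
clock: 7.65
tool_pos: [0.5717, 0.0355, 0.0483]
orientation: [-179.7, -0.0, -159.9]
force: [-2.4, -0.6, 6.1]
opening: 0.0008
```

Request:
{"method": "drive_tool", "body": {"moves": [[0,0.01,0.002,0,0,0],[0,0.02,0.002,0,0,0],[0,0.03,0.002,0,0,0],[0,0.03,0.002,0,0,0]]}}

```text
clock: 8.05
tool_pos: [0.5703, 0.0396, 0.0483]
orientation: [-179.7, -0.0, -159.9]
force: [-0.5, -1.2, 6.1]
opening: 0.0006
```

Run:
```python
from h import *
L=[]
for n in('side','scene'):
    s=snap(n,n+'6.png')
    a=cv2.imread('pics/'+n+'6.png');a=a[225:300,260:360] if n=='side' else a[180:255,200:300]
    L.append(cv2.resize(a,(400,300),interpolation=cv2.INTER_CUBIC))
cv2.imwrite('pics/c8.png',cv2.hconcat(L)); print(sensors.get_obs()['force'],sensors.get_obs()['tool_pos'])
```

```text
[-1.56638054 -1.88633672  4.78669439] [0.57030186 0.0395666  0.04831025]
```

View pics/c8.png

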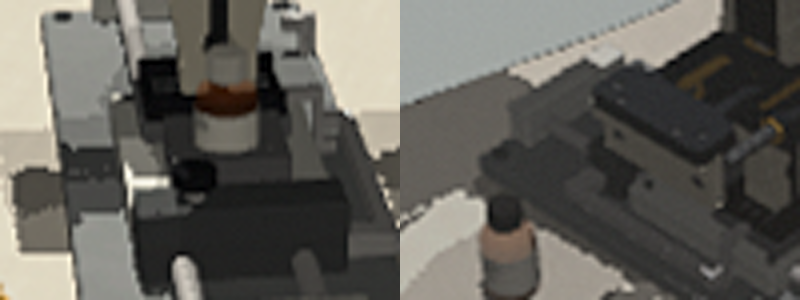

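Request:
{"method": "drive_tool", "body": {"moves": [[0,0.01,0.002,0,0,0],[0,0.02,0.002,0,0,0],[0,0.03,0.002,0,0,0],[0,0.03,0.002,0,0,0]]}}

```text
clock: 8.55
tool_pos: [0.5688, 0.0436, 0.0483]
orientation: [-179.7, -0.0, -159.9]
force: [-1.9, -0.4, 5.8]
opening: 0.0005
```

Request:
{"method": "drive_tool", "body": {"moves": [[0,0.01,0.002,0,0,0],[0,0.02,0.002,0,0,0],[0,0.03,0.002,0,0,0],[0,0.03,0.002,0,0,0]]}}

```text
clock: 8.95
tool_pos: [0.5674, 0.0476, 0.0484]
orientation: [-179.6, -0.0, -159.9]
force: [-0.6, -2.5, 5.9]
opening: 0.0003
```

Request:
{"method": "drive_tool", "body": {"moves": [[0,0.01,0.003,0,0,0],[0,0.02,0.003,0,0,0],[0,0.02,0.003,0,0,0],[0,0.02,0.003,0,0,0]]}}

```text
clock: 9.35
tool_pos: [0.5669, 0.05, 0.0485]
orientation: [-179.6, 0.0, -159.9]
force: [0.5, -3.1, 6.2]
opening: 0.0005
```

Run:
```python
from h import *
L=[]
for n in('side','scene'):
    s=snap(n,n+'7.png')
    a=cv2.imread('pics/'+n+'7.png');a=a[225:300,260:360] if n=='side' else a[180:255,200:300]
    L.append(cv2.resize(a,(400,300),interpolation=cv2.INTER_CUBIC))
cv2.imwrite('pics/c9.png',cv2.hconcat(L)); print(sensors.get_obs()['force'],sensors.get_obs()['tool_pos'])
```

```text
[ 0.84005525 -2.88309777  5.58731175] [0.56689466 0.04998294 0.048467  ]
```

View pics/c9.png

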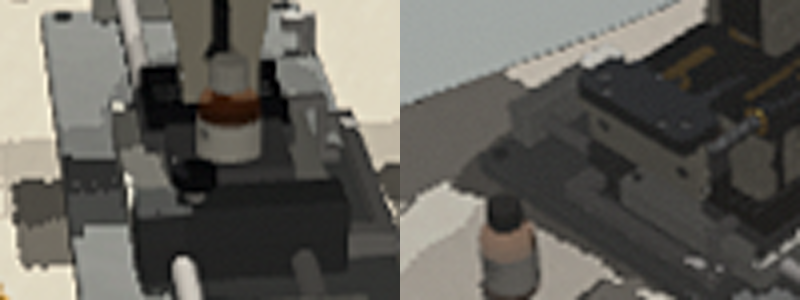

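Request:
{"method": "drive_tool", "body": {"moves": [[0,0.01,0.003,0,0,0],[0,0.02,0.003,0,0,0],[0,0.02,0.003,0,0,0],[0,0.02,0.003,0,0,0]]}}

```text
clock: 9.85
tool_pos: [0.5665, 0.0523, 0.0486]
orientation: [-179.5, 0.1, -159.8]
force: [0.1, -3.4, 5.2]
opening: 0.0004
```

Request:
{"method": "drive_tool", "body": {"moves": [[0,0.01,0.005,0,0,0],[0,0.02,0.005,0,0,0],[0,0.03,0.005,0,0,0],[0,0.03,0.005,0,0,0]]}}

```text
clock: 10.25
tool_pos: [0.5661, 0.0541, 0.0487]
orientation: [-179.4, 0.1, -159.8]
force: [5.8, -15.9, 5.3]
opening: 0.0005
```

Request:
{"method": "drive_tool", "body": {"moves": [[0,0.005,0.005,0,0,0],[0,0.005,0.005,0,0,0]]}}

```text
clock: 10.45
tool_pos: [0.5664, 0.0535, 0.0484]
orientation: [-179.3, 0.1, -159.8]
force: [1.2, -8.1, 5.7]
opening: 0.0006
```

Run:
```python
from h import *
L=[]
for n in('side','scene'):
    s=snap(n,n+'8.png')
    a=cv2.imread('pics/'+n+'8.png');a=a[225:300,260:360] if n=='side' else a[180:255,200:300]
    L.append(cv2.resize(a,(400,300),interpolation=cv2.INTER_CUBIC))
cv2.imwrite('pics/c10.png',cv2.hconcat(L)); print(sensors.get_obs()['force'],sensors.get_obs()['tool_pos'])
```

```text
[ 2.01663836 -6.82594232  4.98025043] [0.56636154 0.0535726  0.04844143]
```

View pics/c10.png

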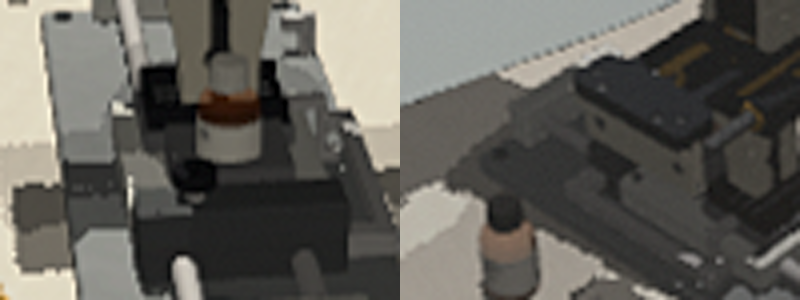

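Request:
{"method": "drive_tool", "body": {"moves": [[0,0.003,-0.02,0,0,0],[0,0.003,-0.04,0,0,0],[0,0.001,-0.06,0,0,0],[0,0,-0.08,0,0,0],[0,0,-0.1,0,0,0],[0,0,-0.2,0,0,0]]}}

```text
clock: 11.15
tool_pos: [0.5649, 0.0539, 0.0772]
orientation: [-179.3, -0.1, -159.8]
force: [-0.0, -0.6, -0.9]
opening: 0.0008
```

Request:
{"method": "drive_tool", "body": {"moves": [[0,0,-0.2,0,0,0],[0,0,-0.4,0,0,0],[0,0,-0.6,0,0,0],[0,0,-0.8,0,0,0],[0,0,-0.8,0,0,0],[0,0,-0.8,0,0,0]]}}

```text
clock: 11.75
tool_pos: [0.5647, 0.0559, 0.1978]
orientation: [-179.3, 0.0, -159.8]
force: [-0.7, -0.0, -0.9]
opening: 0.0005
```

Request:
{"method": "drive_tool", "body": {"moves": [[0,-0.25,-0.1,0,0,0],[0,-0.5,-0.2,0,0,0],[0,-0.75,-0.2,0,0,0],[0,-1,-0.2,0,0,0],[0,-1,-0.2,0,0,0],[0,-1,-0.2,0,0,0]]}}

```text
clock: 12.35
tool_pos: [0.6157, -0.0852, 0.2276]
orientation: [-179.4, -0.1, -159.9]
force: [0.6, 1.0, -0.6]
opening: 0.0006
```

Run:
```python
from h import *
L=[]
for n in('side','scene'):
    s=snap(n,n+'9.png')
    a=cv2.imread('pics/'+n+'9.png');a=a[205:305,250:383] if n=='side' else a[175:275,205:338]
    L.append(cv2.resize(a,(400,300),interpolation=cv2.INTER_CUBIC))
cv2.imwrite('pics/c11.png',cv2.hconcat(L)); snap('wrist','w9.png')
```

```text
(no output)
```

View pics/c11.png

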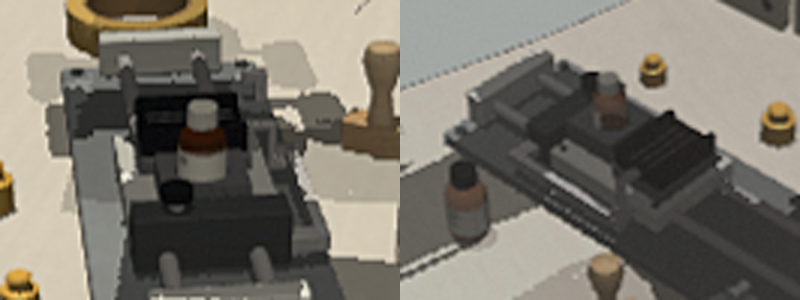

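View pics/w9.png

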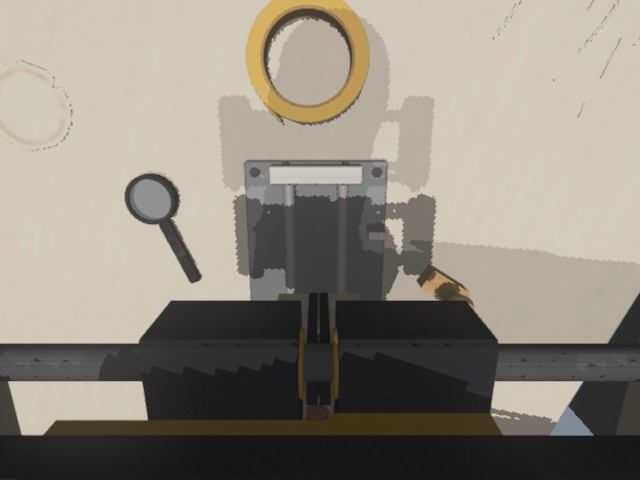

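Request:
{"method": "drive_tool", "body": {"moves": [[0,0.25,0,0,0,0],[0,0.5,0,0,0,0],[0,0.75,0,0,0,0],[0,1,0,0,0,0],[0,1,0,0,0,0]]}}

```text
clock: 13.0
tool_pos: [0.5624, 0.0612, 0.2276]
orientation: [-179.4, 0.0, -159.5]
force: [-0.0, -0.8, -0.6]
opening: 0.0004
```

Request:
{"method": "drive_tool", "body": {"moves": [[0,0.25,0,0,0,0],[0,0.5,0,0,0,0],[0,0.75,0,0,0,0],[0,0.9,0,0,0,0],[0,0.9,0,0,0,0],[0,0.9,0,0,0,0]]}}

```text
clock: 13.6
tool_pos: [0.5145, 0.1884, 0.2262]
orientation: [-179.4, 0.0, -159.3]
force: [0.0, -0.9, 0.5]
opening: 0.0007
```

Run:
```python
from h import *
import pickle
s=snap('wrist','w10.png'); pickle.dump(s,open('w10.pkl','wb'));a=cv2.imread('pics/w10.png')[100:310,190:440];cv2.imwrite('pics/c12.png',cv2.resize(a,(714,600),interpolation=cv2.INTER_CUBIC))
a=snap('scene','scene10.png');pickle.dump(a,open('s10.pkl','wb'));a=cv2.imread('pics/scene10.png')[175:275,205:338]; cv2.imwrite('pics/c13.png',cv2.resize(a,(798,600),interpolation=cv2.INTER_CUBIC))
```

```text
(no output)
```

View pics/c12.png

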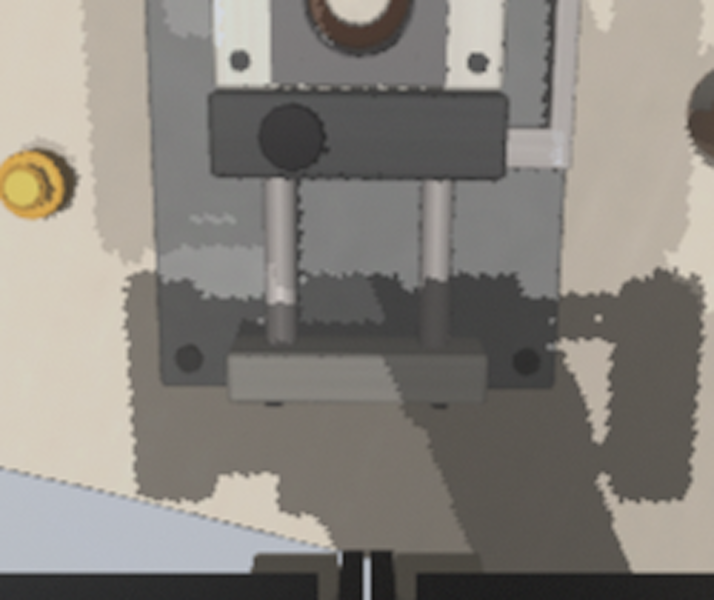

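View pics/c13.png

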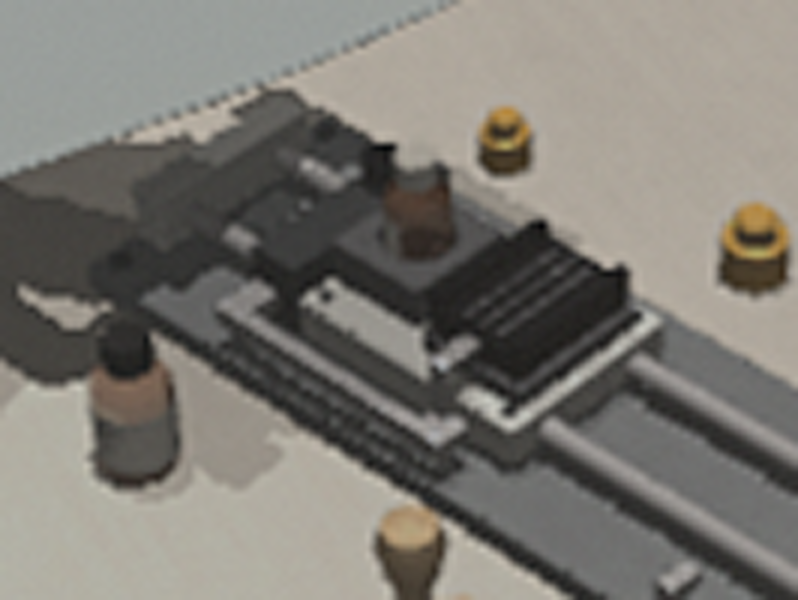

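Request:
{"method": "drive_tool", "body": {"moves": [[0,-0.2,0,0,0,0],[0,-0.4,0,0,0,0],[0,-0.47,0,0,0,0],[0,-0.47,0,0,0,0]]}}

```text
clock: 14.1
tool_pos: [0.5401, 0.1195, 0.2268]
orientation: [-179.4, -0.0, -159.6]
force: [-0.5, -0.1, -0.8]
opening: 0.0005
```

Run:
```python
from h import *
import pickle
s=snap('wrist','w11.png'); pickle.dump(s,open('w11.pkl','wb'));a=cv2.imread('pics/w11.png')[80:310,200:430];cv2.imwrite('pics/c14.png',cv2.resize(a,(600,600),interpolation=cv2.INTER_CUBIC))
```

```text
(no output)
```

View pics/c14.png

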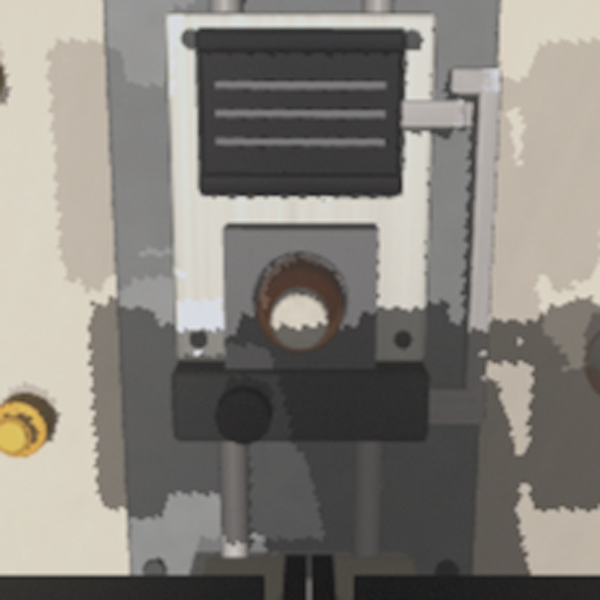

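Run:
```python
from h import *
import pickle
s=pickle.load(open('w11.pkl','rb'));S=pickle.load(open('s10.pkl','rb'))
k=600/230
a=plane(s,200+300/k,80+13/k,.034);b=plane(s,200+300/k,80+361/k,.048);print('rear-to-stop',np.linalg.norm((a-b)[:2]),a,b)
b2=plane(s,200+300/k,80+361/k,.034);print('if carriage ended at visible line:',np.linalg.norm((a-b2)[:2]))
m=plane(s,200+301/k,80+114/k,.056);print('lock',m, plane(s,200+301/k,80+114/k,.048))
u,v=200+301/k,80+114/k
for z in(.048,.052,.056):
    print(z,np.array(proj(S,plane(s,u,v,z))).round(1), 'c13',((np.array(proj(S,plane(s,u,v,z)))-[205,175])*6).round(0))
# pad width in w11 at z
for z in(.048,.056): print(z,np.linalg.norm(plane(s,200+199/k,80+110/k,z)-plane(s,200+402/k,80+110/k,z)))
a=cv2.imread('pics/scene10.png')[200:250,260:326]; cv2.imwrite('pics/c15.png',cv2.resize(a,(792,600),interpolation=cv2.INTER_CUBIC))
# reference initial
w=pickle.load(open('w1.pkl','rb'));d=pickle.load(open('d0.pkl','rb'))['scene']
print('ref',[np.array(proj(d,plane(w,312.5,243.6,z))).round(1) for z in(.048,.056)])
a=cv2.imread('pics/scene0.png')[230:280,310:376]; cv2.imwrite('pics/c16.png',cv2.resize(a,(792,600),interpolation=cv2.INTER_CUBIC))
```

```text
rear-to-stop 0.10588613649018944 [0.57857794 0.02107471 0.034     ] [0.54181211 0.12037299 0.048     ]
if carriage ended at visible line: 0.10905436649251608
lock [0.56786363 0.04876033 0.056     ] [0.56791468 0.04878076 0.048     ]
0.048 [291.3 225.6] c13 [518. 304.]
0.052 [291.3 224.2] c13 [518. 295.]
0.056 [291.3 222.8] c13 [518. 287.]
0.048 0.06113869182029506
0.056 0.05968731999109225
ref [array([336.1, 252. ]), array([337.1, 249.7])]
```

View pics/c15.png

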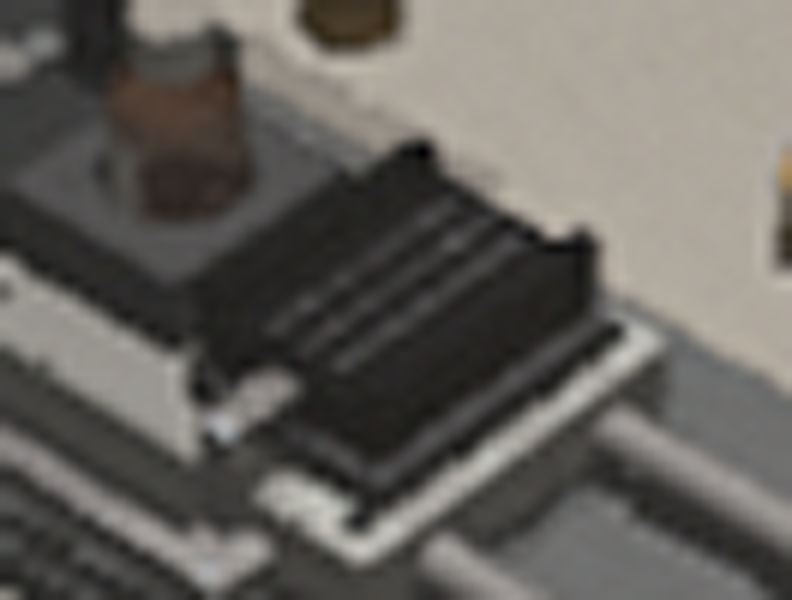

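View pics/c16.png

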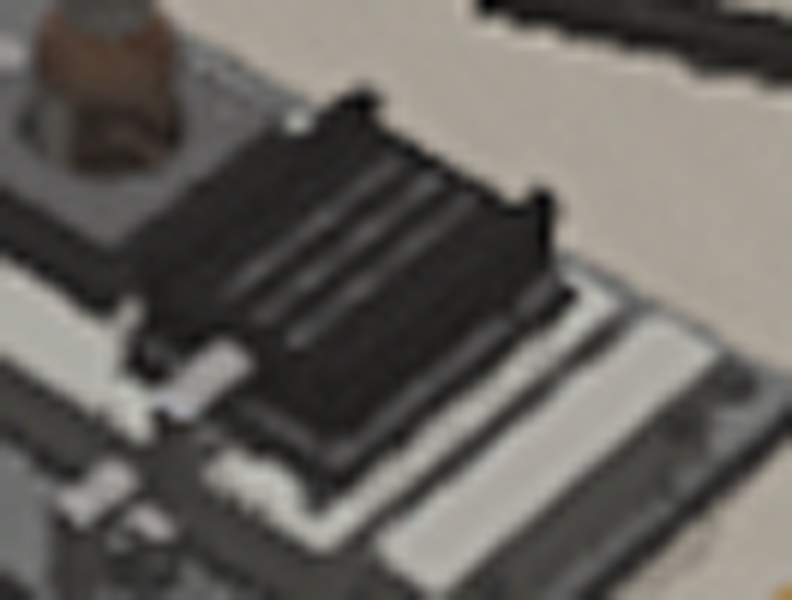

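```bash
python3 -c "
from h import *
print(ticket.close_job())"
```

```text
the job is handed in; nothing more can be done
None
```

The carriage is at the end stop with its lock button up, and the arm is clear. I handed the job in at about 14 s; no verdict was reported.

**What I did:** With the fingers closed, I pressed the button about 7.5 mm down (5–7 N). I pushed the carriage about 130 mm by the lip of the pad, until the push force rose to about 17 N at the stop. I then eased off, lifted straight up and retracted to z ≈ 0.23 m.

**Last checks:**
- **At the stop:** The wrist view shows no gap between carriage and stop. The carriage's rear edge measured 106–109 mm from the stop, against the carriage's true length of 110 mm.
- **Button up:** The pad stands about as high over the carriage in the scene view as it did before the press. The height worked out from two views was only good to a few mm.
- **Vial and loose things:** The vial is standing in its socket. The weights, brown vial, lens, stamp and tape look unmoved in the views taken at different points. I did not measure their positions.
- **Travel estimate:** My first estimate from the images was about 108–115 mm. I trusted the rise in force and the later close view over it.
- **Lock:** I did not test it by pulling the carriage back.

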